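# Switch on the microscope lamp unit with its key

## Task

Switch on the microscope's lamp unit: take the key with the rectangular bow from the wooden rack, push it fully home into the steel lock barrel on the unit's sloping panel, and only then turn it clockwise to the stop with the key. Leave the key in the lock and let go of it; leave the round-bowed key standing in the rack and do not disturb the specimen jar or the glass dish.

Things in the scene. Friction and masses are not known exactly. Their poses are not given: they have to be found in the camera images.
- flat_key: The key to use, loose, about 60 g, 72 mm long, blade-down in either rack slot. Origin: blade tip; z from tip to bow, x along the width. Flat steel blade 16 (x) x 6 mm (y), z 0 to 24, its first 4 mm reduced to 13 x 3.5; round steel collar 26 mm wide, z 24 to 30; black plastic rectangular bow 36 (x) x 14 mm (y), z 30 to 72. Half a turn about z makes no difference.
- key_bow (a point): Grip point on the flat key, on its axis 54 mm above the blade tip, axes as the key's: grip the bow across its 14 mm thickness (y).
- round_key: Another key, to be left alone in the other slot: same collar and length of blade, but the blade is a round 6 mm pin and the black bow a round disc 40 mm across, 12 mm thick, its top 69 mm from the tip. Origin: tip of the pin; z up along the key.
- rack: Fixed wooden key rack, 70 (x) x 170 (y) x 36 mm high, origin at the centre of its underside. Two slots in its top at y = -45 and +45 mm, 30 mm deep, 9 (x) x 19 mm (y). The keys' collars rest on its top, tips 12 mm above the table, the widths of blade and bow along the rack's y. Keys have 1.5 mm play each way and lift straight out.
- lamp_unit: Fixed white lamp control unit, x from -80 to +103 mm, 184 mm wide (y), 114 mm high at its back. Origin under its centre; x points away from the robot at yaw 0. Its panel slopes 30 degrees from level, facing up and to -x; in its upper half stands the steel lock barrel, 40 mm diameter, 26 mm proud, in a dark fixed ring 58 mm across and 11 mm high.
- slot_mouth (a point): Centre of the key slot in the barrel's outer face, at (10, 0, 112) mm in the lamp unit's frame. Turns with the barrel: z outward along its axis, 30 degrees from vertical; x along the slot. Slot 18 (x) x 8 mm (y), 1.5 mm chamfer, 26 mm deep: the blade enters along -z, either way round, 1 mm to spare each side, until the collar meets the face (tip 24 mm deep).
- barrel (a joint): Turn of the lock barrel, rad, growing clockwise as seen looking onto the panel. Off stop at 0 (slot pointing up the slope), on stop at 1.3 (about 75 degrees); starts between 0 and 0.3. Stays where it is left; takes about 0.05 N m. The key has play in the slot, so the key must turn up to 0.2 rad more than the barrel.
- jar: Closed specimen jar, 48 mm diameter, 65 mm high, loose; origin at the centre of its underside. Leave alone.
- dish: Shallow glass dish, 90 mm diameter, 15 mm high, loose; origin at the centre of its underside. Leave alone.

How it is judged:
On the way, in this order (a step that is already met when the one before it is completed fails the run):
1. the flat key is fully home in the lock barrel before the barrel has been turned on (z of flat_key in the frame of slot_mouth below -0.019 m and x of flat_key in the frame of slot_mouth between -0.005 and 0.005 m and y of flat_key in the frame of slot_mouth between -0.005 and 0.005 m and angle between the z axis of flat_key and the z axis of slot_mouth, either way round below 0.2 rad and value of joint barrel below 0.5 rad), for 0.1 s.
2. the barrel is turned clockwise to its on stop with the key in it (z of flat_key in the frame of slot_mouth below -0.019 m and x of flat_key in the frame of slot_mouth between -0.005 and 0.005 m and y of flat_key in the frame of slot_mouth between -0.005 and 0.005 m and angle between the z axis of flat_key and the z axis of slot_mouth, either way round below 0.2 rad and value of joint barrel above 1.1 rad), for 0.1 s.
At the end, for the whole second after the job is handed in: The barrel stands at its on stop (joint above 1.1 rad of 1.3) with the flat key still fully home in it (tip at least 19 mm deep, within 5 mm of the axis, within 0.2 rad of the barrel's axis), at rest and released; the round key still stands in its slot in the rack (moved less than 20 mm) (all of step 2 and linear speed of flat_key below 0.02 m/s and contact force between the fingers and flat_key below 0.1 N and distance of round_key from where it was at the start of the episode below 0.02 m and angle between round_key's own z axis and vertical below 0.3 rad); the robot touches nothing.
It fails at once if the round key is pulled or knocked (moved more than 20 mm) (distance of round_key from where it was at the start of the episode above 0.02 m).
It fails at once if the specimen jar is disturbed (moved more than 30 mm) (distance of jar from where it was at the start of the episode above 0.03 m).
It fails at once if the glass dish is disturbed (moved more than 30 mm) (distance of dish from where it was at the start of the episode above 0.03 m).
It also fails if it takes over 51 s, if anything falls off the work surface, if the arm or the gripper's body presses on something with over 40 N, if the wrist force passes 120 N, or if a joint passes its speed limit or range.

## Robot

A 6-joint arm with a two-finger parallel gripper is mounted at the origin on the work surface. World frame = base frame: x ahead of the robot, y to its left, z up, the work surface at z = 0. Lengths are in m, angles in rad, forces in N, time in s.
With the tool pointing down it reaches from about 0.4 to 0.825 m from the base axis. Payload 7 kg.
Tool frame: the origin (TCP) lies at the very end of the fingers, on their centre line; the grasp point (between the pads) lies 19 mm behind it (tcp_to_grasp is the distance from the TCP to the grasp point, in m); x points along the fingers, z is the direction in which the jaws open and shut, and the axes are right-handed (so a half turn about x gives the same grasp; the last joint's range is limited). The gripper opens to 88 mm and grips with 3 to 60 N. Pads are 19 mm wide; open, the fingers measure 130 mm over their backs; the gripper's body (78 mm by 193 mm) begins 47 mm behind the grasp point.
Start: joints at [1.5, 0.359, 0.012, 0, -1.224, -0.288], TCP at [0.237, 0.632, 0.227] pointing down, gripper open.
Joint ranges: [-3.07, 3.07], [-1.43, 2.12], [-1.02, 1.25], [-3.03, 1.67], [-3.05, -0], [-3.03, 3.03]. Speed limits (rad/s): [2.39, 2.39, 3.01, 3.14, 3.14, 3.14].

## Interface

Orientations are given as [roll, pitch, yaw] about the fixed x, y, z axes, in that order (R = Rz(yaw) Ry(pitch) Rx(roll)).
In Python, from station import get_state, grab_frame, job_done, tcp_to_grasp gives the robot as it stands. The module is installed in compiled form; this text tells all that it offers.
- The arm moves only by the shell command python3 -m crank 'ROWS' [FORCE]. ROWS is JSON, a list of rows, each a list of 7 numbers: the shift along the tool's x, y, z in m, then the turn, a rotation vector about the tool's x, y, z in rad, then the opening, from 0 (shut) to 1 (fully open). In form: [[x, y, z, wx, wy, wz, fingers], ...]. A call has 1 to 10 rows; each row is the pose to reach, as a shift and turn from the pose commanded when the call began, along the tool's axes at that moment; what a row does not reach only later rows make up. A row lasts 1/8 s, in which the tool goes at most 62.5 mm and 10.7 degrees, less where a joint would pass 70% of its speed; a pose out of reach is approached as far as the arm can. A call with a gripper value outside its range is refused whole. The fingers move at their own pace and stop on an object; FORCE is the grip in N (left out, the last holds). Time passes only in rows, so rows that repeat a pose let the fingers close. It gives the time, the measured TCP pose, the force and the opening at its end, in the units of the state.
- get_state(): the state, without advancing time (a new reading comes with each control period).
- grab_frame(name): name is "side" or "top"; returns a dict with "pixels" (420x560x3 uint8, red, green, blue), "vfov" (degrees; the focal length in pixels is half the picture's height over the tangent of half this angle, whatever the lens; pixels are square), "cx", "cy" (the principal point, pixels), "extrinsics" (4x4, takes a point from world to camera coordinates). Camera axes: x right, y up, looking along -z (the intrinsics and any distortion apply to the point x, -y, -z); pixel columns grow to the right and rows downward; lengths in m; the calibration is good to about 2 mm. A picture is of the moment at which its call begins. There is no depth.
- job_done(): hands the job in, once; it reports no verdict.
The state is a dict: "t": time; "q": joint angles; "qd": joint speeds; "joint_efforts": joint torques, N m; "eef_pos": TCP position; "ee_rot": TCP orientation; "force": force on the tool from outside, world axes, zero at the start; "moment": the same for the moment, N m; "width": finger opening in m.
Only numpy, scipy, OpenCV 4.12 (cv2) and the standard library are available. Lean on these libraries where they do the work, as an engineer would, in place of code of your own. Each camera call takes 0.05 s, during which the arm holds its last target.

## Working session

There is one attempt and no reset: what is moved stays moved. The work goes in short steps, Python scripts to look and compute and a shell command to move; the robot and the scene stay as the last step left them, time stands still between calls to the robot, and variables do not carry over. Pictures are saved under pics/ and viewed, and the job is handed in when it is done.

```bash
mkdir -p pics; python3 - <<'E'
from station import *
import cv2,numpy as np
print(get_state(), tcp_to_grasp)
for n in("side","top"):
    f=grab_frame(n); cv2.imwrite(f"pics/{n}0.png",f["pixels"][:,:,::-1])
    np.savez(f"{n}0.npz",**f)
    print({k:v for k,v in f.items() if k!="pixels"})
E
```

```text
{'t': 0.0, 'q': array([ 1.50012449e+00,  3.59420452e-01,  1.10572195e-02, -3.58128797e-04,
       -1.22409838e+00, -2.88089934e-01]), 'qd': array([-0.00016254,  0.00010662,  0.00024393,  0.00114123,  0.00193204,
       -0.00073637]), 'joint_efforts': array([-7.25881928e-04, -5.82723427e+01,  2.93059802e+01,  6.99738532e+00,
        6.89040593e-03, -1.66713940e-04]), 'eef_pos': array([0.23685976, 0.63155276, 0.22559883]), 'ee_rot': array([ 0.08864233,  1.56909734, -1.84103774]), 'force': array([-0.05197487, -0.18615154,  0.21907126]), 'moment': array([0.00393023, 0.00934343, 0.02401646]), 'width': 0.08748138903008605} 0.0188
{'vfov': 49.12013406925931, 'cx': 274.8826983292555, 'cy': 203.04273110595915, 'extrinsics': array([[ 7.40879325e-01, -6.71638155e-01,  1.24954620e-04,
        -4.60727409e-01],
       [ 3.24627248e-01,  3.58256892e-01,  8.75368008e-01,
        -2.91627687e-01],
       [-5.87975319e-01, -6.48501495e-01,  4.83457170e-01,
        -6.04433221e-01],
       [ 0.00000000e+00,  0.00000000e+00,  0.00000000e+00,
         1.00000000e+00]])}
{'vfov': 51.07161934178155, 'cx': 279.89014678999854, 'cy': 209.89710213434824, 'extrinsics': array([[ 0.02542723, -0.99965851, -0.00602708, -0.02438719],
       [ 0.99547069,  0.02476731,  0.09178613, -0.64952292],
       [-0.09160551, -0.00833365,  0.9957605 , -1.00714037],
       [ 0.        ,  0.        ,  0.        ,  1.        ]])}
```

View pics/side0.png

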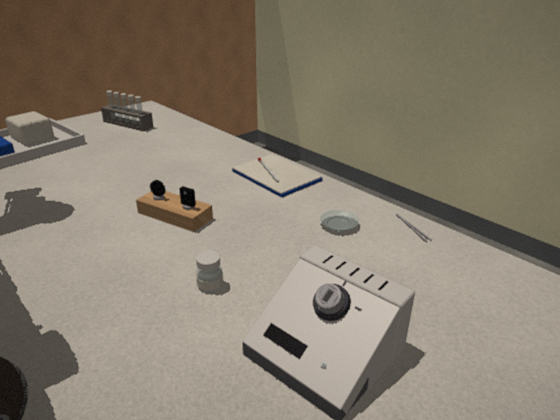

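View pics/top0.png

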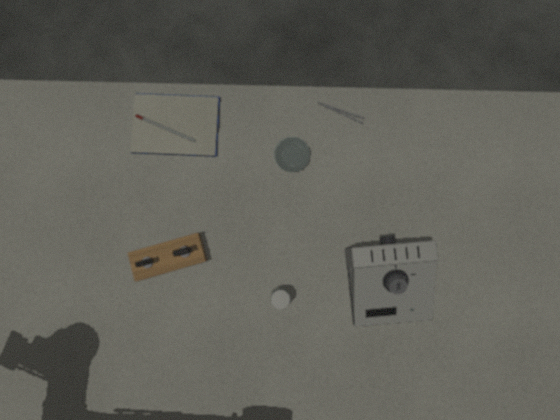

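```bash
python3 - <<'E'
import cv2
s=cv2.imread("pics/side0.png");t=cv2.imread("pics/top0.png")
a=cv2.resize(s[165:240,120:230],None,fx=5,fy=5,interpolation=2)
b=cv2.resize(s[235:415,235:420],None,fx=3,fy=3,interpolation=2)
c=cv2.resize(t[225:290,120:215],None,fx=6,fy=6,interpolation=2)
d=cv2.resize(t[225:335,340:450],None,fx=5,fy=5,interpolation=2)
for n,i in zip("abcd",(a,b,c,d)): cv2.imwrite(f"pics/z_{n}.png",cv2.convertScaleAbs(i,alpha=1.7 if n in"cd" else 1.2))
E
```

```text
(no output)
```

View pics/z_a.png

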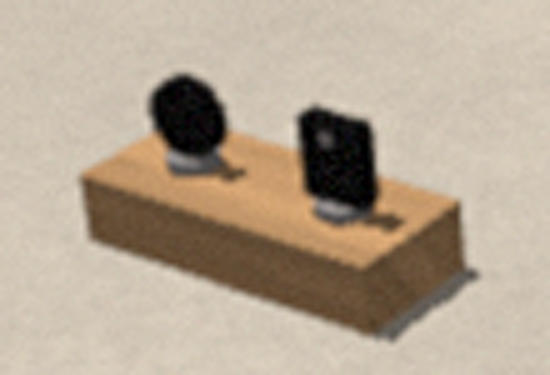

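View pics/z_b.png

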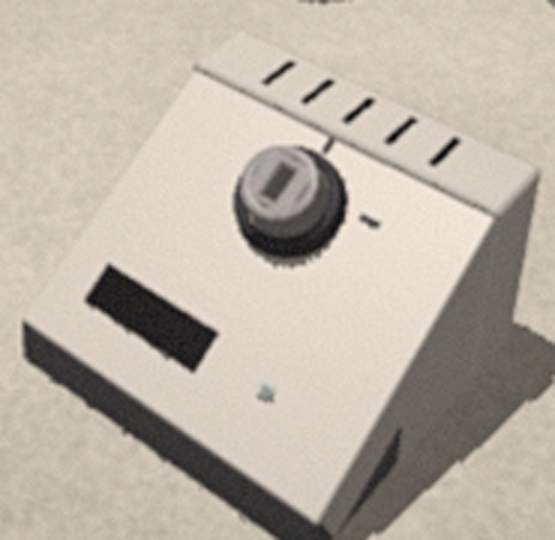

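View pics/z_c.png

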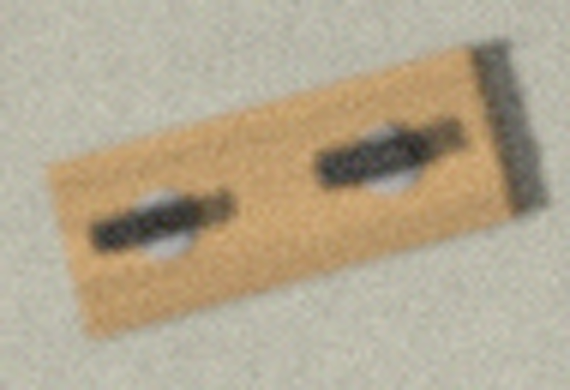

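View pics/z_d.png

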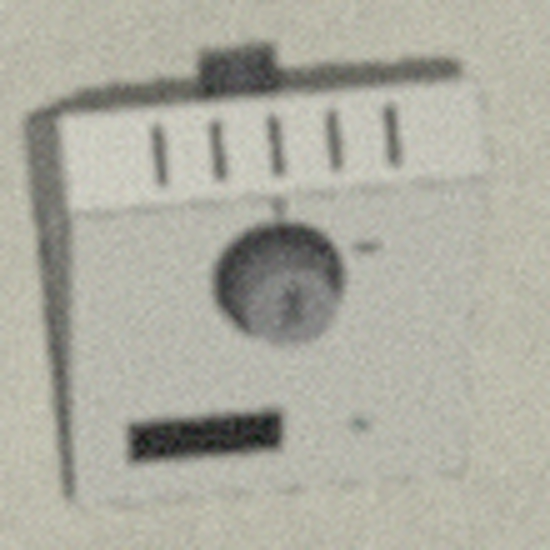

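```bash
cat > h.py <<'E'
import numpy as np,cv2
def load(p): return dict(np.load(p))
def K(f):
    h=f["pixels"].shape[0]; fl=h/2/np.tan(np.radians(float(f["vfov"]))/2); return fl,float(f["cx"]),float(f["cy"])
def ray(f,uv):
    fl,cx,cy=K(f); E=f["extrinsics"]; R=E[:3,:3]; c=-R.T@E[:3,3]
    d=np.array([(uv[0]-cx)/fl,-(uv[1]-cy)/fl,-1.]); d=R.T@d; return c,d/np.linalg.norm(d)
def onz(f,uv,z):
    c,d=ray(f,uv); return c+d*(z-c[2])/d[2]
def proj(f,P):
    fl,cx,cy=K(f); E=f["extrinsics"]; p=E[:3,:3]@np.asarray(P)+E[:3,3]
    return np.array([cx+fl*p[0]/-p[2],cy-fl*p[1]/-p[2]])
def tri(f1,u1,f2,u2):
    c1,d1=ray(f1,u1);c2,d2=ray(f2,u2)
    A=np.stack([d1,-d2],1); s=np.linalg.lstsq(A,c2-c1,rcond=None)[0]
    p,q=c1+s[0]*d1,c2+s[1]*d2; return (p+q)/2,np.linalg.norm(p-q)
E
python3 - <<'E'
from h import *
S=load("side0.npz");T=load("top0.npz")
for n,f in(("S",S),("T",T)):
    print(n,"cam",-f["extrinsics"][:3,:3].T@f["extrinsics"][:3,3],K(f))
    hsv=cv2.cvtColor(f["pixels"],cv2.COLOR_RGB2HSV)
    box=(120,225,95,65) if n=="T" else (120,165,110,75)
    x,y,w,h=box
    m=np.zeros(hsv.shape[:2],np.uint8)
    m[y:y+h,x:x+w]=cv2.inRange(hsv,(5,90,40),(25,255,255))[y:y+h,x:x+w]
    m=cv2.morphologyEx(m,cv2.MORPH_CLOSE,np.ones((5,5)))
    c=max(cv2.findContours(m,0,2)[0],key=cv2.contourArea)[:,0]
    if n=="T":
        W=np.array([onz(f,p,0.036)[:2] for p in c],np.float32)*1000
        print("rack",cv2.minAreaRect(W),cv2.boxPoints(cv2.minAreaRect(W)))
    g=f["pixels"].max(2); m=np.zeros_like(g);m[y:y+h,x:x+w]=(g[y:y+h,x:x+w]<(60 if n=="S" else 50))*255
    nn,l,st,ce=cv2.connectedComponentsWithStats(m)
    for i in range(1,nn):
        if st[i,4]>25: print("dark",st[i],ce[i],onz(f,ce[i],0.063))
# edge straightness in top
g=cv2.GaussianBlur(T["pixels"].mean(2),(3,3),0)
cols=np.arange(5,555,10); r=[np.argmax(np.diff(g[60:110,c]))+60 for c in cols]
p=np.polyfit(cols,r,1); print("edge resid",np.round(np.array(r)-np.polyval(p,cols),1))
print("barrel face",tri(S,(329.3,295.7),T,(398.4,285.6)))
E
```

```text
S cam [ 0.08062189 -0.59694033  0.54755669] (np.float64(459.5256780546647), 274.8826983292555, 203.04273110595915)
dark [151 180  14  17 176] [157.36363636 188.09659091] [0.51623897 0.28898508 0.063     ]
dark [180 187  15  21 243] [187.30452675 196.54320988] [0.54488233 0.20695722 0.063     ]
T cam [ 0.55494152 -0.01668507  1.06234081] (np.float64(439.5669274770263), 279.89014678999854, 209.89710213434824)
rack ((534.266357421875, 251.80992126464844), (67.24201202392578, 171.8792266845703), 17.36546516418457) [[476.52777 323.79776]
 [527.8278  159.75269]
 [592.00494 179.82208]
 [540.7049  343.86716]]
dark [174 247  18   8  78] [182.74358974 250.85897436] [0.54818728 0.2094464  0.063     ]
dark [136 259  17   7  63] [144.50793651 262.06349206] [0.52076305 0.29489289 0.063     ]
edge resid [ 0.4  0.2 -0.   0.7 -0.5  0.3  0.  -0.2 -0.4  0.4  0.1 -0.1 -0.3 -0.5
  0.2  0.  -0.2 -0.4  0.3  0.1 -0.1 -0.3  0.4  0.2 -0.  -0.3 -0.5  0.3
  0.1 -0.2 -0.4  0.4  0.2 -0.1 -0.3 -0.5  0.3  0.  -0.2 -0.4  0.3  0.1
 -0.1  0.7  0.4  0.2 -0.  -0.2 -0.5  0.3  0.1 -0.1 -0.4  0.4  0.2]
barrel face (array([ 0.4863206 , -0.26659068,  0.10873371]), np.float64(0.0001941820995014922))
```

```bash
python3 - <<'E'
from h import *
S=load("side0.npz");T=load("top0.npz")
from scipy.spatial.transform import Rotation as Ro
# top: white unit pieces
g=cv2.GaussianBlur(T["pixels"],(3,3),0).mean(2)
x0,y0=340,225
crop=g[225:335,340:450]
hsv=cv2.cvtColor(T["pixels"],cv2.COLOR_RGB2HSV)
for p in [(365,249),(430,250),(365,290),(425,300),(440,290),(350,290),(398,286),(388,275),(345,330)]:
    print(p,T["pixels"][p[1]-1:p[1]+2,p[0]-1:p[0]+2].reshape(-1,3).mean(0).round(), S["pixels"].shape)
d=cv2.resize(T["pixels"][265:300,378:420,::-1],None,fx=14,fy=14,interpolation=2)
cv2.imwrite("pics/bt.png",cv2.convertScaleAbs(d,alpha=2))
d=cv2.resize(S["pixels"][275:330,305:360,::-1],None,fx=10,fy=10,interpolation=2)
cv2.imwrite("pics/bs.png",cv2.convertScaleAbs(d,alpha=1.3))
# black display & vents
m=(T["pixels"].max(2)<62).astype(np.uint8)
n,l,st,ce=cv2.connectedComponentsWithStats(m[225:335,340:450])
for i in range(1,n):
    if st[i,4]>12: print(st[i],ce[i]+[340,225])
E
```

```text
(365, 249) [117. 117. 111.] (420, 560, 3)
(430, 250) [114. 113. 106.] (420, 560, 3)
(365, 290) [107. 107. 101.] (420, 560, 3)
(425, 300) [106. 106. 100.] (420, 560, 3)
(440, 290) [108. 108.  99.] (420, 560, 3)
(350, 290) [69. 68. 65.] (420, 560, 3)
(398, 286) [58. 59. 59.] (420, 560, 3)
(388, 275) [41. 41. 40.] (420, 560, 3)
(345, 330) [110. 109. 101.] (420, 560, 3)
[ 38  10  28  10 144] [388.20833333 239.63888889]
[24 17 11  3 13] [369.07692308 243.38461538]
[ 43  45  25  21 208] [393.74519231 276.74519231]
[ 26  83  30   9 211] [380.41706161 311.89099526]
```

View pics/bt.png

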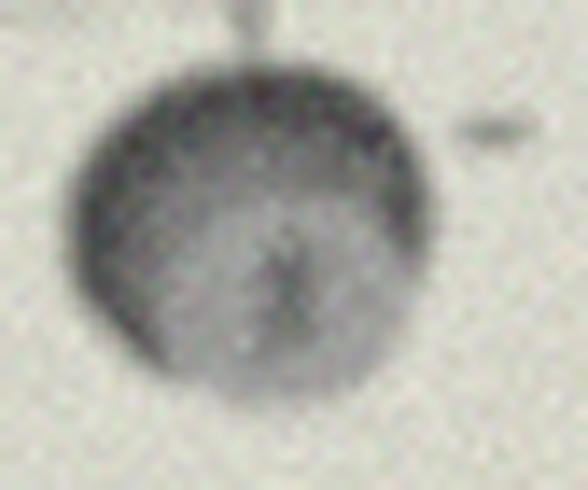

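View pics/bs.png

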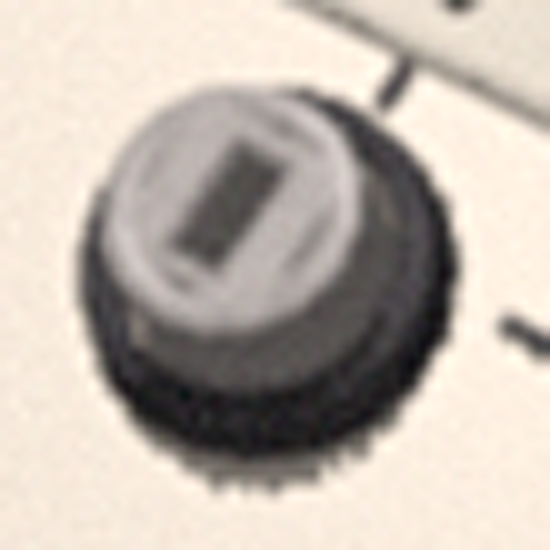

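```bash
python3 - <<'E'
from h import *
S=load("side0.npz");T=load("top0.npz")
zs=lambda u:(np.array(u)+.5)/3-.5+[235,235]
zt=lambda u:(np.array(u)+.5)/5-.5+[340,225]
for f,z,a,b in((S,zs,(195,68),(497,215)),(S,zs,(243,30),(540,175)),(T,zt,(72,213),(470,178)),(T,zt,(62,113),(475,84))):
    A,B=onz(f,z(a),.114),onz(f,z(b),.114); d=A-B
    print(A.round(4),B.round(4),np.linalg.norm(d).round(4),"yaw",np.degrees(np.arctan2(-d[0],d[1])).round(2))
print("disp", )
a,b=zt((130,462)),zt((282,446));print(a,b)
us,ut=(327.7,295.3),(398.0,285.7)
print(tri(S,us,T,ut),onz(S,us,.112),onz(T,ut,.112))
# slot long edge direction in side, on panel plane
for yaw in np.radians([3,4,5]):
    Rz=np.array([[np.cos(yaw),-np.sin(yaw),0],[np.sin(yaw),np.cos(yaw),0],[0,0,1]])
    n=Rz@[-.5,0,3**.5/2]; up=Rz@[3**.5/2,0,.5]; left=Rz@[0,1,0]
    P0=onz(S,us,.112)
    def pl(u):
        u=(np.array(u)+.5)/10-.5+[305,275]; c,d=ray(S,u); return c+d*((P0-c)@n)/(d@n)
    for p,q in (((170,245),(237,140)),((217,270),(283,165))):
        v=pl(q)-pl(p); print(np.degrees(yaw),np.linalg.norm(v),"barrel",np.arctan2(-(v@left),v@up))
# unit cross-check: slot centre in unit frame from corners
E
```

```text
[ 0.5162 -0.1759  0.114 ] [ 0.5378 -0.3518  0.114 ] 0.1772 yaw 7.01
[ 0.5616 -0.1682  0.114 ] [ 0.5771 -0.3493  0.114 ] 0.1817 yaw 4.88
[ 0.5231 -0.1703  0.114 ] [ 0.5423 -0.3403  0.114 ] 0.171 yaw 6.46
[ 0.5656 -0.1656  0.114 ] [ 0.5825 -0.3427  0.114 ] 0.1779 yaw 5.46
disp
[365.6 317. ] [396.  313.8]
(array([ 0.48559077, -0.26511768,  0.10904076]), np.float64(0.0012866126705723866)) [ 0.48232822 -0.26697703  0.112     ] [ 0.48625504 -0.26481243  0.112     ]
3.0000000000000004 0.018443277201291245 barrel -0.06708427534841917
3.0000000000000004 0.018235066839019487 barrel -0.07011812754218859
4.0 0.01843922280716732 barrel -0.051704269225401944
4.0 0.01823316213391911 barrel -0.05473278462595396
5.0 0.01843588585622304 barrel -0.03639685464590183
5.0 0.018231950983766673 barrel -0.03941827831434397
```

```bash
python3 - <<'E'
from h import *
S=load("side0.npz");T=load("top0.npz")
def line(f,bx,z,thr):
    x,y,w,h=bx; g=f["pixels"].max(2); m=(g[y:y+h,x:x+w]<thr).astype(np.uint8)
    return m
# five vents centroids in side (z=.114) and top
m=(S["pixels"].max(2)<100)
for nm,f,bx,thr in(("S",S,(315,245,80,50),110),("T",T,(365,243,60,18),92)):
    x,y,w,h=bx; g=f["pixels"].max(2); m=(g[y:y+h,x:x+w]<thr).astype(np.uint8)
    n,l,st,ce=cv2.connectedComponentsWithStats(m)
    P=[]
    for i in range(1,n):
        if st[i,4]>=10:
            u=ce[i]+[x,y]; p=onz(f,u,.114); P.append(p); print(nm,st[i],u.round(1),p.round(4))
# display: yaw by lower/upper edges, homography with panel plane ~z
for nm,f,bx,thr in(("S",S,(255,315,60,50),70),("T",T,(355,300,50,24),62)):
    x,y,w,h=bx; g=f["pixels"].max(2); m=(g[y:y+h,x:x+w]<thr).astype(np.uint8)
    n,l,st,ce=cv2.connectedComponentsWithStats(m); i=1+np.argmax(st[1:,4]); 
    c=max(cv2.findContours((l==i).astype(np.uint8),0,1)[0],key=cv2.contourArea)[:,0]+[x,y]
    yaw=np.radians(6); n_=np.array([-.5*np.cos(yaw),-.5*np.sin(yaw),3**.5/2]); up=np.array([3**.5/2*np.cos(yaw),3**.5/2*np.sin(yaw),.5]); lf=np.array([-np.sin(yaw),np.cos(yaw),0])
    P0=np.array([.485,-.266,.1105])-n_*.026
    W=[]
    for u in c:
        cc,d=ray(f,u); q=cc+d*((P0-cc)@n_)/(d@n_)-P0; W.append([q@up,q@lf])
    r=cv2.minAreaRect(np.array(W,np.float32)*1000); print(nm,"display rect in panel (up,left), angle rel. to 6deg",r)
E
```

```text
S [ 8 11 10  7 20] [327.4 258.8] [ 0.5461 -0.2086  0.114 ]
S [21 17 10  7 21] [340.4 265. ] [ 0.5491 -0.2334  0.114 ]
S [35 23 10  8 23] [354.1 271.3] [ 0.5522 -0.2581  0.114 ]
S [49 29 10  9 24] [368.  278.2] [ 0.5547 -0.2829  0.114 ]
S [28 35  4  6 10] [344.4 282.5] [ 0.5204 -0.2657  0.114 ]
S [63 36 10  9 26] [382.8 285.2] [ 0.5576 -0.3078  0.114 ]
S [20 39 14 11 57] [342.2 290.1] [ 0.5046 -0.2749  0.114 ]
S [10 44  9  6 36] [329.2 292.1] [ 0.4874 -0.2652  0.114 ]
T [ 0  0 40  4 89] [379.8 243.8] [ 0.5744 -0.2252  0.114 ]
T [52  3  3 12 30] [417.9 251.7] [ 0.5596 -0.3069  0.114 ]
T [28  5  4 12 27] [394.7 253.9] [ 0.5536 -0.2571  0.114 ]
T [40  4  4 12 28] [406.2 252.6] [ 0.5571 -0.2819  0.114 ]
T [ 5  7  3 11 22] [371.3 255.1] [ 0.5498 -0.2072  0.114 ]
T [17  6  3 12 25] [383.  254.7] [ 0.5512 -0.2322  0.114 ]
S display rect in panel (up,left), angle rel. to 6deg ((-84.5036392211914, 31.1243953704834), (20.907899856567383, 69.09545135498047), 0.3442196249961853)
T display rect in panel (up,left), angle rel. to 6deg ((-84.99176788330078, 29.863243103027344), (19.715335845947266, 66.37007141113281), 0.23634551465511322)
```

```bash
cat >> h.py <<'E'
from scipy.spatial.transform import Rotation as Ro
def cur():
    from station import get_state
    s=get_state(); return s,Ro.from_euler('xyz',s["ee_rot"]).as_matrix(),s["eef_pos"]
def mk(x,z):
    x=x/np.linalg.norm(x); z=z-x*(x@z); z=z/np.linalg.norm(z); return np.stack([x,np.cross(z,x),z],1)
def delta(R0,p0,R1,p1):
    return (R0.T@(np.asarray(p1)-p0)).round(4),Ro.from_matrix(R0.T@R1).as_rotvec().round(4)
YAW=np.radians(6.2); cy,sy=np.cos(YAW),np.sin(YAW)
n=np.array([-.5*cy,-.5*sy,3**.5/2]); up=np.array([3**.5/2*cy,3**.5/2*sy,.5]); lf=np.array([-sy,cy,0])
SLOT=np.array([.4844,-.2657,.112])
RY=np.radians(17.37); rx=np.array([np.cos(RY),np.sin(RY),0]); ry=np.array([-np.sin(RY),np.cos(RY),0])
KEY=np.array([.547,.2085,.012])
E
python3 - <<'E'
from h import *
s,R,p=cur(); print(R.round(3),p,s["q"].round(3))
for sg in(1,-1):
    Rg=mk(np.array([0,0,-1.]),sg*rx)
    print("pregrasp",sg,delta(R,p,Rg,KEY+[0,0,.035+.11]))
    Ri=mk(-n,sg*lf); print("rack->insert",delta(Rg,KEY,Ri,SLOT)); Ri=mk(-n,-sg*lf); print("rack->insert other",delta(Rg,KEY,Ri,SLOT))
E
```

```text
[[-0.     0.936 -0.351]
 [-0.001 -0.351 -0.936]
 [-1.     0.     0.002]] [0.23690378 0.63159177 0.22571018] [ 1.5    0.359  0.011 -0.    -1.224 -0.288]
pregrasp 1 (array([0.0692, 0.4389, 0.2871]), array([-2.2328e+00,  1.0000e-03,  1.6000e-03]))
rack->insert (array([-0.1   , -0.4339, -0.2013]), array([-1.3422, -0.3596, -0.4376]))
rack->insert other (array([-0.1   , -0.4339, -0.2013]), array([ 1.7206, -0.461 ,  0.3789]))
pregrasp -1 (array([0.0692, 0.4389, 0.2871]), array([ 9.088e-01,  1.300e-03, -9.000e-04]))
rack->insert (array([-0.1   ,  0.4339,  0.2013]), array([-1.3422,  0.3596,  0.4376]))
rack->insert other (array([-0.1   ,  0.4339,  0.2013]), array([ 1.7206,  0.461 , -0.3789]))
```

```bash
python3 -m crank '[[0.007,0.044,0.029,0.09,0,0,1],[0.02,0.1,0.07,0.27,0,0,1],[0.03,0.15,0.1,0.4,0,0,1],[0.04,0.2,0.13,0.5,0,0,1],[0.045,0.25,0.17,0.6,0,0,1],[0.05,0.3,0.2,0.7,0,0,1],[0.055,0.35,0.23,0.8,0,0,1],[0.06,0.4,0.26,0.909,0,0,1],[0.069,0.439,0.287,0.909,0.001,0,1],[0.069,0.439,0.287,0.909,0.001,0,1]]'
python3 - <<'E'
from h import *
from station import grab_frame
s,R,p=cur(); print(s["q"].round(3),p,s["force"])
Rg=mk(np.array([0,0,-1.]),-rx)
print(delta(R,p,Rg,KEY+[0,0,.035]))
for nm in("side","top"):
    f=grab_frame(nm); cv2.imwrite(f"pics/{nm}1.png",f["pixels"][:,:,::-1]); np.savez(nm+"1.npz",**f)
    print(nm,"tcp proj",proj(f,p))
i=cv2.imread("pics/side1.png");cv2.imwrite("pics/side1z.png",cv2.resize(i[80:260,90:290],None,fx=3,fy=3))
E
```

```text
t: 1.35
eef_pos: [0.5479, 0.206, 0.1562]
ee_rot: [0.291, 1.569, -2.552]
force: [-0.2, -0.0, 0.0]
width: 0.0875
[ 0.693  0.269 -0.287 -0.    -1.017 -0.394] [0.54794789 0.20601735 0.15618676] [-0.19712933 -0.04301325  0.00093374]
(array([ 0.1092, -0.0027,  0.    ]), array([-0.0044,  0.0016, -0.0005]))
side tcp proj [184.76369481 157.87949716]
top tcp proj [174.15273361 251.06410996]
```

View pics/side1z.png

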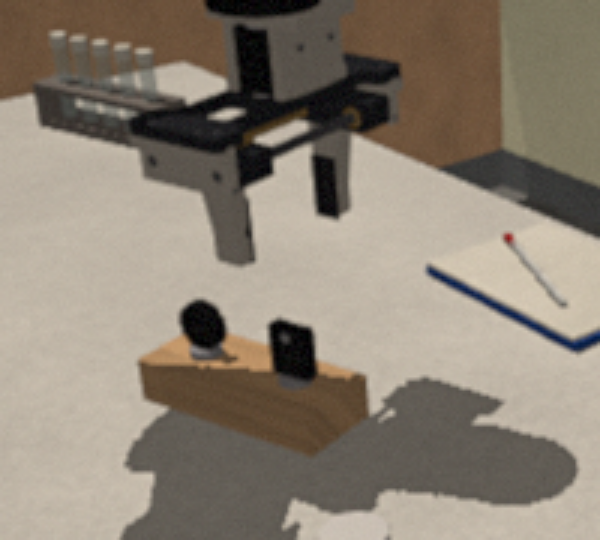

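View pics/top1.png

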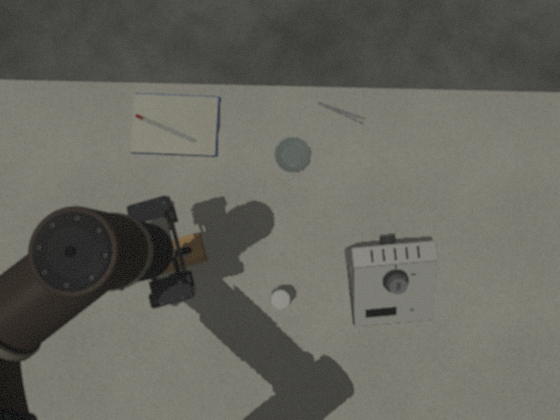

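```bash
python3 -m crank '[[0.03,-0.0027,0,0,0.0016,0,1],[0.06,-0.0027,0,0,0.0016,0,1],[0.085,-0.0027,0,0,0.0016,0,1],[0.1,-0.0027,0,0,0.0016,0,1],[0.109,-0.0027,0,0,0.0016,0,1],[0.109,-0.0027,0,0,0.0016,0,1]]'
python3 - <<'E'
from h import *
from station import grab_frame
f=grab_frame("side"); cv2.imwrite("pics/side2z.png",cv2.resize(f["pixels"][120:260,90:290,::-1],None,fx=4,fy=4))
E
```

```text
t: 2.2
eef_pos: [0.5464, 0.2121, 0.0485]
ee_rot: [-3.038, 1.569, 0.407]
force: [0.7, -0.1, -0.5]
width: 0.0878
```

View pics/side2z.png

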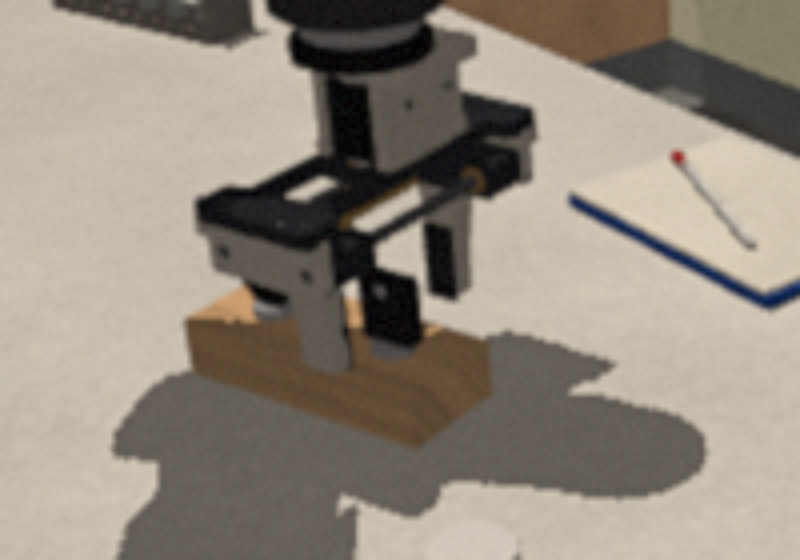

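```bash
python3 - <<'E'
from h import *
s,R,p=cur(); print(s["t"],s["q"].round(3),p,s["qd"].round(3))
print(delta(R,p,mk(np.array([0,0,-1.]),-rx),KEY+[0,0,.035]))
E
```

```text
2.25 [ 0.704  0.386 -0.404  0.001 -0.778 -0.401] [0.5468034  0.21215105 0.0490272 ] [-0.005 -0.009  0.005  0.002 -0.002  0.001]
(array([0.002 , 0.0035, 0.0009]), array([ 0.0003, -0.003 ,  0.0005]))
```

```bash
python3 -m crank '[[0.001,0.003,0.001,0,0,0,1],[0.001,0.003,0.001,0,0,0,1],[0.001,0.003,0.001,0,0,0,0.4],[0.001,0.003,0.001,0,0,0,0.4]]' 30
python3 - <<'E'
from h import *
s,R,p=cur(); print(p)
print(delta(R,p,mk(np.array([0,0,-1.]),-rx),KEY+[0,0,.035]))
E
```

```text
t: 2.75
eef_pos: [0.5466, 0.2086, 0.0477]
ee_rot: [-2.948, 1.568, 0.497]
force: [0.8, 0.2, -0.8]
width: 0.0727
[0.54661453 0.20862131 0.04773922]
(array([ 0.0007,  0.0002, -0.0003]), array([-0.0003, -0.0028,  0.0005]))
```

```bash
python3 -m crank '[[0,0,0,0,0,0,0],[0,0,0,0,0,0,0],[0,0,0,0,0,0,0],[0,0,0,0,0,0,0],[0,0,0,0,0,0,0],[0,0,0,0,0,0,0],[0,0,0,0,0,0,0],[0,0,0,0,0,0,0]]' 35
python3 -m crank '[[-0.015,0,0,0,0,0,0],[-0.03,0,0,0,0,0,0],[-0.05,0,0,0,0,0,0],[-0.08,0,0,0,0,0,0],[-0.13,0,0,0,0,0,0],[-0.19,0,0,0,0,0,0],[-0.19,0,0,0,0,0,0]]'
python3 - <<'E'
from h import *
from station import grab_frame
s,R,p=cur(); print(s["q"].round(3))
for nm in("side","top"):
    f=grab_frame(nm); u=proj(f,p).astype(int); print(u); np.savez(nm+"3.npz",**f)
    cv2.imwrite(f"pics/{nm}3z.png",cv2.resize(f["pixels"][max(0,u[1]-40):u[1]+130,max(u[0]-80,0):u[0]+90,::-1],None,fx=3,fy=3))
E
```

```text
t: 3.75
eef_pos: [0.5465, 0.2086, 0.0476]
ee_rot: [-2.979, 1.568, 0.466]
force: [0.4, -0.6, -0.0]
width: 0.014
t: 4.62
eef_pos: [0.5483, 0.2095, 0.2446]
ee_rot: [-2.904, 1.558, 0.541]
force: [-0.8, 0.4, -0.8]
width: 0.0138
[ 0.699  0.195 -0.172  0.002 -1.19  -0.396]
[179 117]
[160 250]
```

View pics/side3z.png

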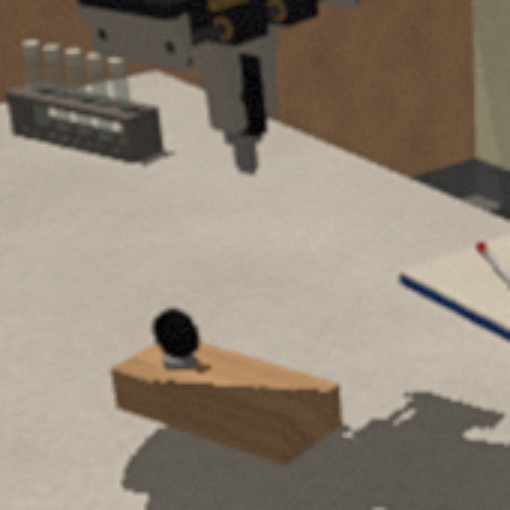

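```bash
python3 - <<'E'
from h import *
s,R,p=cur()
print(delta(R,p,mk(-n,-lf),SLOT+n*(.0357+.10)))
E
```

```text
(array([0.0076, 0.4211, 0.2667]), array([-1.3438,  0.3548,  0.4359]))
```

```bash
python3 -m crank '[[0.0,0.045,0.028,-0.14,0.037,0.045,0],[0.0,0.09,0.056,-0.28,0.074,0.09,0],[0.0,0.135,0.084,-0.42,0.111,0.136,0],[0.0,0.18,0.112,-0.56,0.148,0.182,0],[0.0,0.225,0.14,-0.7,0.185,0.227,0],[0,0.27,0.168,-0.84,0.222,0.272,0],[0,0.315,0.196,-0.98,0.259,0.318,0],[0.004,0.36,0.224,-1.12,0.296,0.363,0],[0.006,0.4,0.25,-1.25,0.33,0.405,0],[0.0076,0.421,0.2667,-1.344,0.355,0.436,0]]'
python3 -m crank '[[0,0,0,0,0,0,0],[0,0,0,0,0,0,0]]'
python3 - <<'E'
from h import *
s,R,p=cur();print(s["q"].round(3),s["qd"].round(2))
print(delta(R,p,mk(-n,-lf),SLOT+n*(.0357+.10)))
E
```

```text
t: 5.98
eef_pos: [0.4278, -0.2279, 0.2276]
ee_rot: [1.676, 1.12, 0.055]
force: [0.3, -0.7, -1.1]
width: 0.0136
t: 6.22
eef_pos: [0.4285, -0.2274, 0.2279]
ee_rot: [1.679, 1.122, 0.052]
force: [0.2, 0.1, -0.5]
width: 0.0136
[-0.163 -0.181 -0.62  -0.145 -0.697  1.769] [ 0.03 -0.01 -0.    0.    0.    0.01]
(array([-0.0075, -0.0069,  0.0459]), array([-0.1575,  0.0303,  0.0729]))
```

```bash
python3 -m crank '[[-0.0075,-0.007,0.046,-0.158,0.03,0.073,0],[-0.0075,-0.007,0.046,-0.158,0.03,0.073,0],[-0.0075,-0.007,0.046,-0.158,0.03,0.073,0],[-0.0075,-0.007,0.046,-0.158,0.03,0.073,0]]'
python3 - <<'E'
from h import *
s,R,p=cur();print(s["q"].round(3),s["qd"].round(2))
print(delta(R,p,mk(-n,-lf),SLOT+n*(.0357+.03)))
E
```

```text
t: 6.72
eef_pos: [0.4177, -0.2722, 0.2299]
ee_rot: [1.57, 1.047, 0.11]
force: [-0.4, 0.3, -0.6]
width: 0.0139
[-0.404 -0.129 -0.514 -0.368 -0.753  2.299] [ 0.02 -0.01 -0.   -0.   -0.    0.01]
(array([ 0.0699, -0.0009,  0.0008]), array([ 0.0016, -0.0007, -0.0005]))
```

Aligned; approach to 30 mm off the face and look.

```bash
python3 -m crank '[[0.03,-0.0005,0.0005,0,0,0,0],[0.055,-0.0005,0.0005,0,0,0,0],[0.07,-0.0009,0.0008,0,0,0,0],[0.07,-0.0009,0.0008,0,0,0,0]]'
cat > look.py <<'E'
import sys
from h import *
from station import grab_frame
t=sys.argv[1]
s,R,p=cur();print(p,s["force"].round(1))
print(delta(R,p,mk(-n,-lf),SLOT+n*.0357))
for nm in("side","top"):
    f=grab_frame(nm); np.savez(f"{nm}{t}.npz",**f)
    u=proj(f,SLOT).round().astype(int); h=24 if 0 else 35
    c=f["pixels"][u[1]-h:u[1]+h,u[0]-h:u[0]+h,::-1]
    print(nm,"crop origin",u-h,"tip",proj(f,p+R[:,0]*.0357).round(1),"slot",proj(f,SLOT).round(1))
    cv2.imwrite(f"pics/{nm}{t}z.png",cv2.convertScaleAbs(cv2.resize(c,None,fx=8,fy=8,interpolation=2),alpha=1.3 if nm=="side" else 2))
E
python3 look.py 4
```

```text
t: 7.22
eef_pos: [0.4521, -0.2689, 0.1684]
ee_rot: [1.57, 1.047, 0.112]
force: [-0.2, 0.8, -0.7]
width: 0.0137
[ 0.45209706 -0.26893006  0.16835567] [-0.2  0.8 -0.7]
(array([ 0.0293, -0.0001,  0.0003]), array([ 0.0041, -0.0019,  0.0002]))
side crop origin [293 259] tip [322.7 285.1] slot [328.  294.2]
top crop origin [363 252] tip [402.2 294.7] slot [398.4 286.6]
```

View pics/side4z.png

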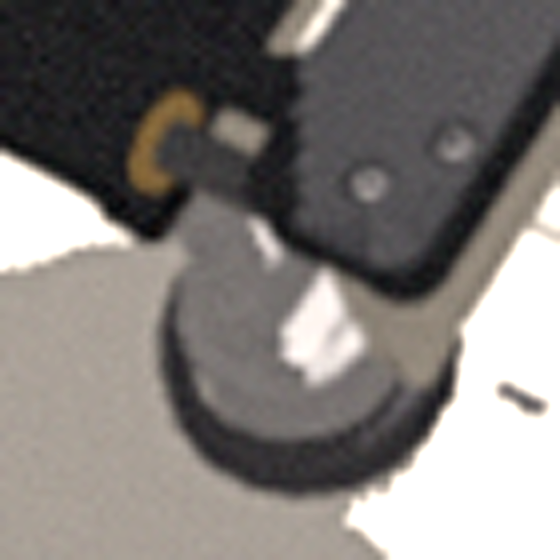

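View pics/top4z.png

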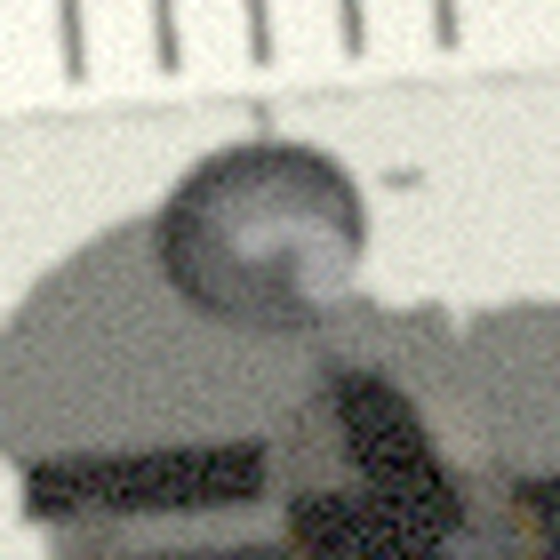

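```bash
python3 - <<'E'
from h import *
s,R,p=cur()
for nm,bx in (("side",(295,262,55,55)),("top",(380,262,50,45))):
    f=load(nm+"4.npz"); x,y,w,h=bx
    c=cv2.resize(f["pixels"][y:y+h,x:x+w,::-1],None,fx=12,fy=12,interpolation=2).astype(float)
    c=np.clip(255*(c/ (150 if nm=="side" else 110))**.6,0,255).astype(np.uint8)
    def q(P): return tuple(((proj(f,P)-[x,y]+.5)*12).astype(int))
    K0=p+R[:,0]*.0357
    # predicted blade outline (tip 13 wide along tool y, blade 16) and collar
    for hh,wd in((0,13),(.004,16),(.024,16),(.024,26),(.030,26)):
        cv2.line(c,q(K0-R[:,0]*hh-R[:,1]*wd/2000),q(K0-R[:,0]*hh+R[:,1]*wd/2000),(0,0,255),1)
    cv2.imwrite(f"pics/{nm}4e.png",c)
E
```

```text
(no output)
```

View pics/side4e.png

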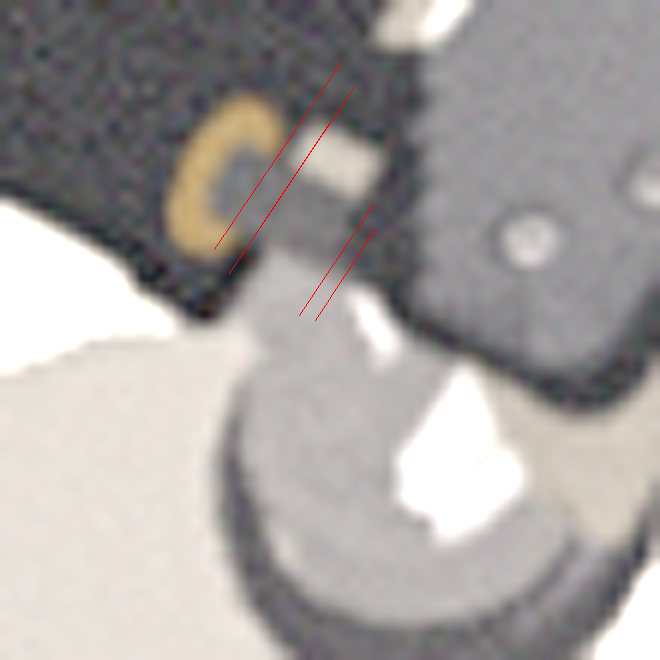

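View pics/top4e.png

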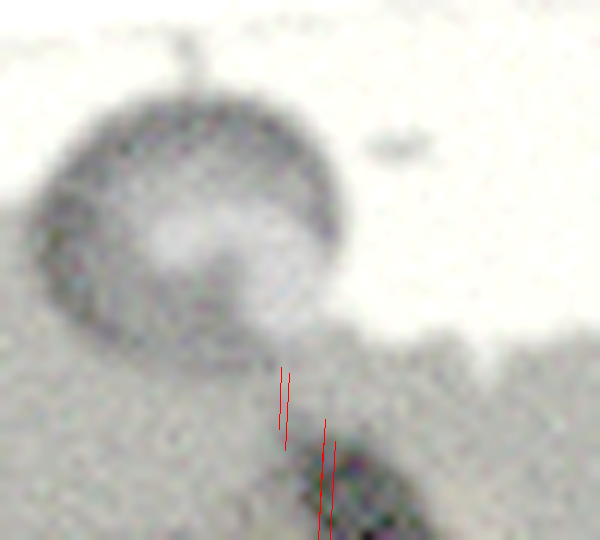

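```bash
python3 - <<'E'
from h import *
p=np.array([.5483,.2095,.2446]); R=Ro.from_euler('xyz',[-2.904,1.558,.541]).as_matrix()
f=load("side3.npz"); u=proj(f,p); x,y=int(u[0])-20,int(u[1])-15; w,h=45,45
c=cv2.resize(f["pixels"][y:y+h,x:x+w,::-1],None,fx=13,fy=13,interpolation=2)
def q(P): return tuple(((proj(f,P)-[x,y]+.5)*13).astype(int))
K0=p+R[:,0]*.0357
for hh,wd in((0,13),(.024,16),(.024,26),(.030,26)):
    cv2.line(c,q(K0-R[:,0]*hh-R[:,1]*wd/2000),q(K0-R[:,0]*hh+R[:,1]*wd/2000),(0,0,255),1)
cv2.imwrite("pics/side3e.png",c)
E
```

View pics/side3e.png

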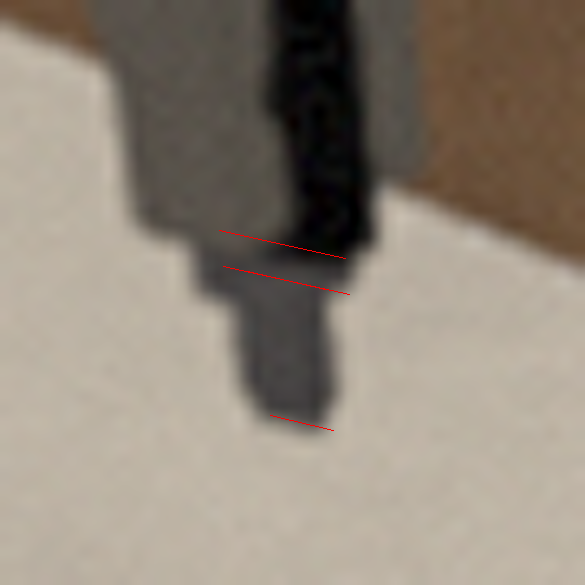

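```bash
python3 -m crank '[[0.01,0,0,0.002,0,0,0],[0.018,0,0,0.002,0,0,0],[0.025,0,0,0.004,0,0,0],[0.025,0,0,0.004,0,0,0]]'; python3 look.py 5
```

```text
t: 7.82
eef_pos: [0.4644, -0.2687, 0.147]
ee_rot: [1.573, 1.046, 0.109]
force: [0.7, 0.5, -0.6]
width: 0.0139
[ 0.46438758 -0.26868417  0.14695479] [ 0.7  0.5 -0.6]
(array([ 0.0047,  0.    , -0.0008]), array([-0.001 , -0.0005, -0.0008]))
side crop origin [293 259] tip [327.7 293.1] slot [328.  294.2]
top crop origin [363 252] tip [399.4 287.8] slot [398.4 286.6]
```

View pics/side5z.png

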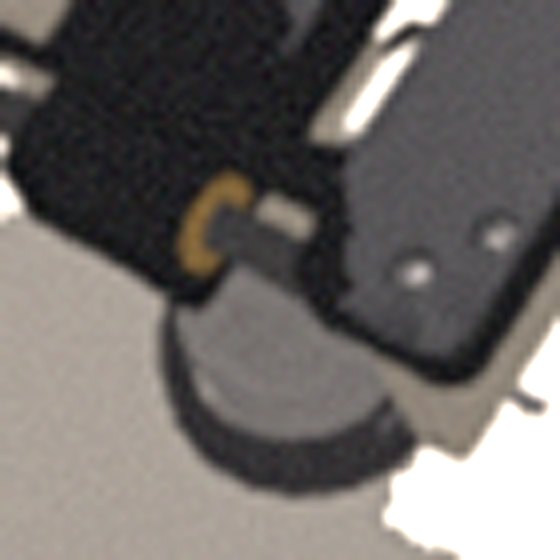

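```bash
python3 -m crank '[[0.003,0,-0.0008,0,0,0,0],[0.006,0,-0.0008,0,0,0,0],[0.009,0,-0.0008,0,0,0,0],[0.009,0,-0.0008,0,0,0,0]]'; python3 look.py 6
```

```text
t: 8.43
eef_pos: [0.469, -0.2675, 0.1398]
ee_rot: [1.571, 1.045, 0.108]
force: [1.3, 1.1, 0.2]
width: 0.014
[ 0.46898928 -0.26747693  0.13979159] [1.3 1.1 0.2]
(array([-0.0039, -0.0005, -0.0001]), array([-0.0005, -0.0001, -0.0017]))
side crop origin [293 259] tip [328.9 295.1] slot [328.  294.2]
top crop origin [363 252] tip [398.  285.3] slot [398.4 286.6]
```

```bash
python3 -m crank '[[0.003,0,0,0,0,0,0],[0.006,0,0,0,0,0,0],[0.006,0,0,0,0,0,0]]'; python3 -m crank '[[0.003,0,0,0,0,0,0],[0.006,0,0,0,0,0,0],[0.006,0,0,0,0,0,0]]'; python3 look.py 7
```

```text
t: 8.9
eef_pos: [0.4725, -0.267, 0.1348]
ee_rot: [1.571, 1.045, 0.108]
force: [4.3, 2.0, -0.7]
width: 0.0137
t: 9.28
eef_pos: [0.4755, -0.2667, 0.1297]
ee_rot: [1.571, 1.045, 0.108]
force: [4.8, 3.9, 0.5]
width: 0.014
[ 0.4755172  -0.26672078  0.12967113] [4.8 3.9 0.5]
(array([-0.0159, -0.0011, -0.0001]), array([-0.0005,  0.    , -0.0026]))
side crop origin [293 259] tip [331.1 298.2] slot [328.  294.2]
top crop origin [363 252] tip [396.4 281.9] slot [398.4 286.6]
```

```bash
python3 -m crank '[[0.003,0.0008,-0.0006,0,0,0,0],[0.006,0.0008,-0.0006,0,0,0,0],[0.006,0.0008,-0.0006,0,0,0,0]]'; python3 look.py 8
```

```text
t: 9.75
eef_pos: [0.4786, -0.2661, 0.1245]
ee_rot: [1.571, 1.045, 0.108]
force: [2.6, 0.2, -0.5]
width: 0.0138
[ 0.47864684 -0.26609224  0.12447842] [ 2.6  0.2 -0.5]
(array([-0.022 , -0.0012,  0.0002]), array([-0.0006,  0.0003, -0.0017]))
side crop origin [293 259] tip [332.  299.8] slot [328.  294.2]
top crop origin [363 252] tip [395.5 280.3] slot [398.4 286.6]
```

Nominally 22 mm deep. Push on to the collar contact.

```bash
python3 -m crank '[[0.002,0.0003,0,0,0,0,0],[0.003,0.0003,0,0,0,0,0],[0.003,0.0003,0,0,0,0,0]]'; python3 -m crank '[[0.0015,0,0,0,0,0,0],[0.0015,0,0,0,0,0,0]]'; python3 look.py 9
```

```text
t: 10.22
eef_pos: [0.4797, -0.2657, 0.1227]
ee_rot: [1.571, 1.046, 0.108]
force: [-5.1, 1.0, 9.4]
width: 0.0139
t: 10.48
eef_pos: [0.4799, -0.2657, 0.1226]
ee_rot: [1.57, 1.045, 0.108]
force: [-16.4, 2.9, 25.6]
width: 0.0138
[ 0.4798673  -0.26574637  0.12262074] [-16.4   2.9  25.6]
(array([-0.0242, -0.0014,  0.0004]), array([ 0.0008,  0.    , -0.0022]))
side crop origin [293 259] tip [332.3 300.3] slot [328.  294.2]
top crop origin [363 252] tip [395.1 279.7] slot [398.4 286.6]
```

View pics/side9z.png

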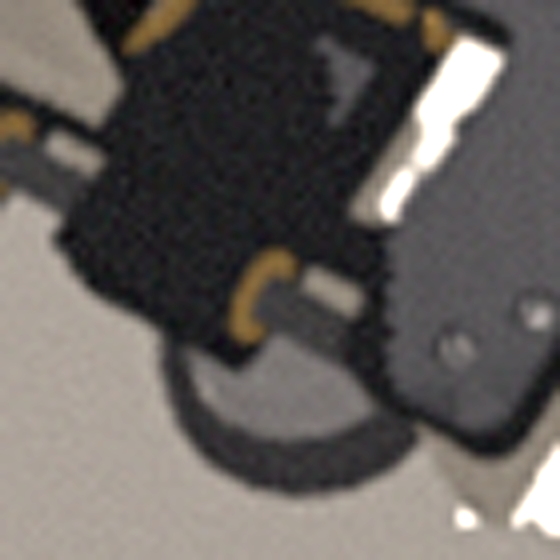

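```bash
python3 -m crank '[[-0.0012,0,0,0,0,0,0],[-0.0012,0,0,0,0,0,0],[-0.0012,0,0,0.1,0,0,0],[-0.0012,0,0,0.2,0,0,0],[-0.0012,0,0,0.3,0,0,0],[-0.0012,0,0,0.4,0,0,0],[-0.0012,0,0,0.4,0,0,0]]'; python3 - <<'E'
from h import *
s,R,p=cur();print(p,(R.T@s["force"]).round(1),(R.T@s["moment"]).round(2)); print(delta(R,p,mk(-n,-lf),SLOT+n*.0357))
E
```

```text
t: 11.45
eef_pos: [0.4796, -0.2663, 0.1226]
ee_rot: [1.971, 1.046, 0.106]
force: [-7.6, -1.7, 11.7]
width: 0.0143
[ 0.47958582 -0.26633752  0.12261963] [-14.   -0.4   1.2] [ 0.05 -1.28 -1.94]
(array([-0.0241, -0.001 ,  0.0003]), array([-0.4013,  0.0006, -0.0018]))
```

```bash
python3 -m crank '[[0,0,0,0.12,0,0,0],[0,0,0,0.24,0,0,0],[0,0,0,0.36,0,0,0],[0,0,0,0.48,0,0,0],[0,0,0,0.6,0,0,0],[0,0,0,0.7,0,0,0],[0,0,0,0.8,0,0,0],[0,0,0,0.8,0,0,0]]'; cat > st.py <<'E'
from h import *
s,R,p=cur();print(s["q"].round(2),(R.T@s["force"]).round(1),(R.T@s["moment"]).round(2)); print(delta(R,p,mk(-n,-lf),SLOT+n*.0357))
E
python3 st.py
```

```text
t: 12.45
eef_pos: [0.4787, -0.267, 0.1221]
ee_rot: [2.769, 1.047, 0.105]
force: [-10.4, -6.9, 9.0]
width: 0.0136
[-0.35  0.09 -0.55 -0.48 -0.5   1.2 ] [-13.3   3.5   6.8] [ 0.07 -3.83  0.47]
(array([-0.0241, -0.0006, -0.0002]), array([-1.2014e+00,  1.2000e-03, -1.2000e-03]))
```

```bash
python3 -m crank '[[0,0.0002,0.0004,0.06,0,0,0],[0,0.0002,0.0004,0.12,0,0,0],[0,0.0002,0.0004,0.18,0,0,0],[0,0.0002,0.0004,0.18,0,0,0]]'; python3 st.py;  python3 -m crank '[[0,0,0,0.05,0,0,0],[0,0,0,0.1,0,0,0],[0,0,0,0.1,0,0,0]]'; python3 st.py
```

```text
t: 12.95
eef_pos: [0.4789, -0.267, 0.1222]
ee_rot: [2.949, 1.046, 0.106]
force: [-9.3, -3.9, 10.4]
width: 0.0138
[-0.35  0.09 -0.55 -0.48 -0.5   1.02] [-13.9   2.3   3.7] [ 0.02 -3.15  0.62]
(array([-0.0241, -0.0007,  0.0001]), array([-1.3806e+00,  4.0000e-04, -1.6000e-03]))
t: 13.32
eef_pos: [0.4784, -0.2672, 0.1219]
ee_rot: [3.049, 1.047, 0.105]
force: [-10.5, -5.6, 9.3]
width: 0.0136
[-0.35  0.09 -0.55 -0.48 -0.5   0.92] [-13.6   4.    5.3] [-0.17 -3.82  1.55]
(array([-0.0241, -0.0008, -0.0004]), array([-1.4801e+00,  1.1000e-03, -1.0000e-03]))
```

```bash
python3 -m crank '[[0,0.0002,0.0003,0.05,0,0,0],[0,0.0002,0.0003,0.05,0,0,0]]'; python3 st.py;  python3 -m crank '[[0,0,0,0.04,0,0,0],[0,0,0,0.04,0,0,0]]'; python3 st.py
```

```text
t: 13.58
eef_pos: [0.4783, -0.2673, 0.1218]
ee_rot: [3.098, 1.047, 0.106]
force: [-9.7, -5.0, 9.5]
width: 0.0137
[-0.35  0.09 -0.55 -0.48 -0.5   0.87] [-13.3   3.8   4.2] [-0.42 -3.52  1.45]
(array([-0.0241, -0.0009, -0.0005]), array([-1.5294e+00,  9.0000e-04, -9.0000e-04]))
t: 13.82
eef_pos: [0.4783, -0.2673, 0.1218]
ee_rot: [3.137, 1.047, 0.106]
force: [-10.2, -5.8, 10.3]
width: 0.0139
[-0.35  0.09 -0.55 -0.48 -0.5   0.83] [-14.3   4.7   4.2] [-0.73 -3.49  1.52]
(array([-0.0241, -0.0009, -0.0005]), array([-1.5687e+00,  1.0000e-03, -9.0000e-04]))
```

```bash
python3 -m crank '[[-0.0007,0.0002,0.0002,-0.08,0,0,0],[-0.0007,0.0002,0.0002,-0.08,0,0,0]]'; python3 st.py;  python3 -m crank '[[0,0,0,0,0,0,0.3],[0,0,0,0,0,0,0.4],[0,0,0,0,0,0,0.4],[0,0,0,0,0,0,0.4],[0,0,0,0,0,0,0.4],[0,0,0,0,0,0,0.4]]'; python3 st.py; python3 look.py 10
```

```text
t: 14.08
eef_pos: [0.4783, -0.2673, 0.1219]
ee_rot: [3.058, 1.047, 0.106]
force: [-4.8, -5.8, 2.4]
width: 0.0136
[-0.35  0.09 -0.55 -0.48 -0.5   0.92] [-4.8  4.9  3.9] [-0.21 -2.86  1.51]
(array([-0.024 , -0.0009, -0.0005]), array([-1.4887e+00,  5.0000e-04, -1.0000e-03]))
t: 14.82
eef_pos: [0.4795, -0.2664, 0.1223]
ee_rot: [3.061, 1.045, 0.108]
force: [-0.2, 1.0, 0.2]
width: 0.0348
[-0.35  0.09 -0.55 -0.48 -0.5   0.91] [-0.2 -1.  -0. ] [ 0.04 -1.59 -0.23]
(array([-0.0243, -0.0003,  0.0008]), array([-1.4904e+00, -1.4000e-03, -1.4000e-03]))
[ 0.47946222 -0.26644654  0.12227041] [-0.2  1.   0.2]
(array([-0.0243, -0.0003,  0.0008]), array([-1.4904e+00, -1.4000e-03, -1.4000e-03]))
side crop origin [293 259] tip [332.5 300.9] slot [328.  294.2]
top crop origin [363 252] tip [395.4 279.8] slot [398.4 286.6]
```

Withdraw straight back.

```bash
python3 -m crank '[[-0.015,0,0,0,0,0,0.4],[-0.035,0,0,0,0,0,0.4],[-0.07,0,0,0,0,0,0.4],[-0.12,0,0,0,0,0,0.4],[-0.16,0,0,0,0,0,0.4],[-0.16,0,0,0,0,0,0.4]]'; python3 look.py 11
```

```text
t: 15.68
eef_pos: [0.3994, -0.2763, 0.2653]
ee_rot: [3.052, 1.04, 0.099]
force: [1.0, -0.4, -0.5]
width: 0.0352
[ 0.39935715 -0.27625343  0.26530424] [ 1.  -0.4 -0.5]
(array([ 0.1399, -0.0022,  0.0033]), array([-1.489 , -0.0019, -0.0096]))
side crop origin [293 259] tip [301.9 243.5] slot [328.  294.2]
top crop origin [363 252] tip [420.6 329. ] slot [398.4 286.6]
```

View pics/side11z.png

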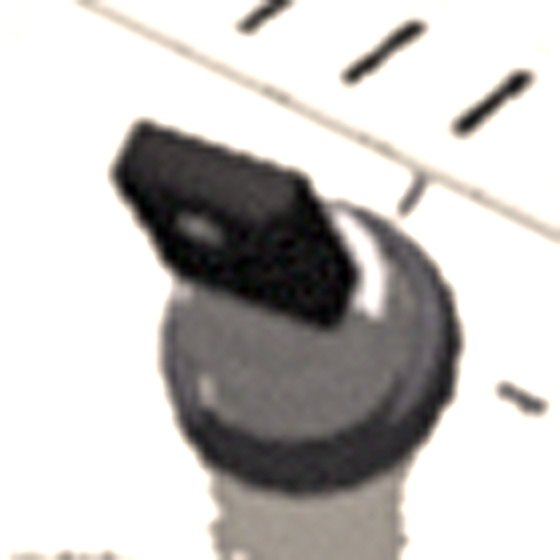

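View pics/top11z.png

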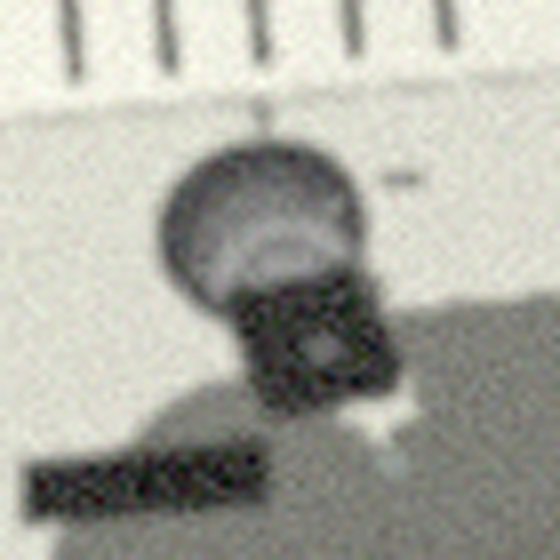

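```bash
python3 - <<'E'
from h import *
f=load("side11.npz"); P0=SLOT+n*.048
def pl(u,P):
    u=(np.array(u)+.5)/8-.5+[293,259]; c,d=ray(f,u); return c+d*((P-c)@n)/(d@n)
for a,b in(((140,122),(305,177)),((115,172),(355,275))):
    v=pl(b,P0)-pl(a,P0); print(np.linalg.norm(v),"key turn",np.arctan2(-(v@lf),v@up))
# predicted bow outline for turn 1.3..1.5 drawn as corner pixels
for th in(1.2,1.3,1.4,1.5):
    kx=np.cos(th)*up-np.sin(th)*lf; ky=np.cross(n,kx)
    print(th,[((proj(f,SLOT+n*h+sx*kx*.018+sy*ky*.007)-[293,259]+.5)*8).round().astype(int).tolist() for h in(.048,.006) for sx in(-1,1) for sy in(-1,1)])
g=grab=None
E
python3 - <<'E'
from station import grab_frame
import cv2
for n in("side","top"): cv2.imwrite(f"pics/{n}12.png",grab_frame(n)["pixels"][:,:,::-1])
E
```

```text
0.03217441249168148 key turn 1.4229861652417788
0.0477728253483643 key turn 1.4939822576706558
1.2 [[107, 192], [125, 119], [308, 213], [324, 138], [173, 296], [190, 225], [365, 319], [380, 247]]
1.3 [[106, 182], [132, 110], [301, 222], [326, 148], [172, 286], [196, 217], [359, 328], [382, 256]]
1.4 [[106, 171], [139, 102], [293, 231], [326, 158], [172, 277], [203, 209], [352, 336], [382, 266]]
1.5 [[108, 161], [147, 94], [285, 239], [325, 169], [173, 267], [210, 202], [344, 344], [381, 276]]
```

View pics/side12.png

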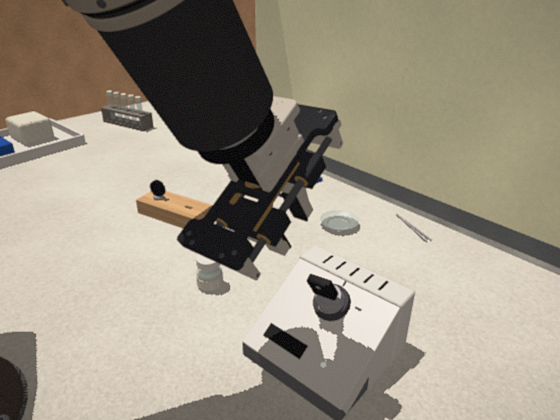

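```bash
python3 - <<'E'
from station import *
s=get_state(); print(s["t"],s["qd"].round(3),s["force"].round(1)); print(job_done())
E
```

```text
15.875 [ 0.002  0.016 -0.001  0.    -0.     0.001] [-0.5 -0.4 -0.5]
the job is handed in; nothing more can be done
None
```

I took the flat key from the rack, pushed it home in the lock, turned it clockwise to the stop, let go, backed the gripper about 160 mm away, and handed the job in at about 15.9 s.

**Last checks**
- **Depth:** the key stopped about 24.2 mm deep by my reckoning (24 mm expected), with about 30 N of axial push, so the collar had met the face before I turned it.
- **Turn:** I turned the key about 1.57 rad until the reaction torque rose sharply to about 0.7 N m, then eased back. The released key measures about 1.42–1.49 rad in the side picture. Taking off up to 0.2 rad of play, that puts the barrel at or above about 1.22 rad.
- **Scene:** in the last side picture the round key stands in its slot, the jar and dish look undisturbed, and the gripper is clear with no contact force.

**Disagreements**
- The two cameras differed by about 3–4 mm on the slot position, and I used the mean. It fitted with only a few newtons of side force.
- Some predicted bow corners in that same side picture sit about 2–3 pixels from where I see them. I put this down to calibration and rounded corners, and saw no sign that the key lifted on release.

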